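# Match the sample bracket

## Robot

A 6-joint arm with a two-finger parallel gripper is mounted at the origin on a cart in front of the work surface, level with it; the furniture and walls round the work are solid. World frame = base frame: x ahead of the robot, y to its left, z up, the work surface at z = 0. Lengths are in m, angles in rad, forces in N, time in s.
With the tool pointing down it reaches from about 0.425 to 0.95 m from the base axis. Payload 3.5 kg.
Tool frame: the origin (TCP) lies on the centre line of the jaws, within the pads' length; the fingertips stand 8 mm ahead of it and the grasp point (between the pads) lies 11 mm behind it; z points along the fingers, y is the line along which they close (so a half turn about z gives the same grasp; the last joint's range is limited). The gripper opens to 85 mm and grips with 20 to 120 N. Pads are 22 mm wide; open, the fingers measure 114 mm over their backs; the gripper's body (76 mm by 85 mm) begins 54 mm behind the grasp point. The pads swing forward as they close: fully open they stand 13 mm farther back than shut.
Start: joints at [-1.384, 0.286, 1.577, -0, 1.279, -0.15], TCP at [0.223, -0.637, 0.239] pointing down, gripper open.
Joint ranges: [-2.77, 2.77], [-0.9, 2.22], [0.21, 2.48], [-1.53, 4.67], [0.24, 2.81], [-2.84, 2.84]. Speed limits (rad/s): [2.79, 2.79, 3.14, 3.14, 3.14, 3.14].

## Interface

Orientations are given as a unit quaternion [x, y, z, w].
In Python, from plant import ctrl gives the robot as it stands. The module is installed in compiled form; this text tells all that it offers.
- The arm moves only by the tool send_rows, never from a script. Its argument "steps" is a list of rows, each a list of 5 numbers: the shift along the tool's x, y, z in m, then the turn about the tool's z in degrees, then the opening, from -1 (shut) to 1 (fully open). A call has 1 to 12 rows; each row is the pose to reach, as a shift and turn from the pose commanded when the call began, along the tool's axes at that moment; what a row does not reach only later rows make up. A row lasts 1/10 s, in which the tool goes at most 50 mm and 8.59 degrees, less where a joint would pass 70% of its speed; a pose out of reach is approached as far as the arm can. A call with a gripper value outside its range is refused whole. The fingers move at their own pace and stop on an object; "squeeze" is the grip in N (left out, the last holds). Time passes only in rows, so rows that repeat a pose let the fingers close. It gives the time, the measured TCP pose, the force, the opening and the grip force at its end, in the units of the state.
- ctrl.get_state(): the state, without advancing time (a new reading comes with each control period).
- ctrl.read_camera(name): name is "scene" or "top" or "wrist"; returns the picture (420x560x3 uint8, red, green, blue); there is no depth.
- ctrl.calibration(name): a dict with "intrinsics" (3x3 intrinsics, pixels), "extrinsics" (4x4, takes a point from world to camera coordinates); the wrist camera has in their place "tool_from_camera" (4x4, takes a point from camera to tool coordinates, whose origin is the TCP and whose axes are the flange's). Camera axes: x right, y up, looking along -z (the intrinsics and any distortion apply to the point x, -y, -z); pixel columns grow to the right and rows downward; lengths in m; the calibration is good to about 2 mm. The wrist camera is an equidistant fisheye: a pixel r from the principal point sees the ray r / f radians off the axis. A picture is of the moment at which its call begins: read the wrist's pose just before it. calibration takes no time and is no camera call.
- ctrl.sign_off(): hands the job in; it is judged then, once.
The state is a dict: "time": time; "qpos": joint angles; "dq": joint speeds; "joint_efforts": joint torques, N m; "eef_pos": TCP position; "tcp_rot": TCP orientation; "contact_force": force on the tool from outside, world axes, zero at the start; "wrist_torque": the same for the moment, N m; "opening": opening from 0.0 (shut) to 1.0 (fully open); "finger_force": force on a finger pad.
Only numpy, scipy, OpenCV 4.12 (cv2) and the standard library are available. Lean on these libraries where they do the work, as an engineer would, in place of code of your own. Each camera call takes 0.05 s, during which the arm holds its last target. There are 200 camera calls.

## Task

A sample bracket is screwed down in the far place of the two-place plywood tray on the left. From the three-place bin on the right pick the bracket of the same shape and put it flat in the empty near place of the tray. Leave the other two brackets lying where they are.

Things in the scene. Friction and masses are not known exactly. Their poses are not given: they have to be found in the camera images.
- tee_bracket: T-shaped flat bracket of plain aluminium, 12 mm thick, 70 (x) x 80 (y) mm, 0.1 kg, the same shape and size as the sample. Arms are 24 mm wide: the crossbar lies along y at x = -35 to -11 mm, the stem runs along x from -11 to +35 mm at y = -12 to +12 mm. Origin: underside, centre of its outline; z up. Starts flat in the bin.
- ell_bracket: L-shaped flat bracket of plain aluminium, 12 mm thick, 70 (x) x 80 (y) mm, arms 24 mm wide; not the sample's shape. One arm lies along y at x = -35 to -11 mm, the other runs along +x from its -y end. Origin: underside, centre of its outline; z up. It starts flat in another place of the bin.
- straight_bracket: Straight flat bracket of plain aluminium, 12 mm thick, 24 (x) x 100 (y) mm; not the sample's shape. Origin: underside, centre of its outline; z up. The fixed plywood bin on the right has three places, each 134 x 134 mm inside, floor 6 mm above the bench, walls 30 mm high; each bracket starts flat in one of them, which one and which way turned varies.
- empty_place (a point): Centre of the floor of the tray's empty near place, 6 mm above the bench, 134 x 134 mm inside, walls 30 mm high above the bench. x points from here to the far place, z up. The sample, a T-shaped bracket like tee_bracket, is fixed in the far place, 140 mm along +x. The tray is fixed to the bench; its place and yaw vary.

How it is judged:
By the outcome, as a careful person would: the job done as asked, in the order asked, and still so for the second after the job is handed in, with the robot touching nothing.
It also fails if it takes over 35 s, if anything falls off the work surface, if the arm or the gripper's body presses on something with over 40 N, if the wrist force passes 120 N, or if a joint passes its speed limit or range.

## Working session

There is one attempt and no reset: what is moved stays moved. The work goes in short steps, Python scripts to look and compute and a tool call to move; the robot and the scene stay as the last step left them, time stands still between calls to the robot, and variables do not carry over. Pictures are saved under pics/ and viewed, at most 10 in all, crops included, and the job is handed in when it is done.

Besides the shell and the picture viewer there is one more tool, called after "Request:" by a JSON object that holds its "api" and its "payload", one argument or row to a line. send_rows: Moves the arm, as the interface text tells. Its arguments: {"type":"object","properties":{"steps":{"type":"array","items":{"type":"array","items":{"type":"number"}}},"squeeze":{"type":"number"}},"required":["steps"]}

```bash
mkdir -p pics
python3 - <<'E'
from plant import ctrl
import cv2
s=ctrl.get_state();print(s['time'],s['eef_pos'],s['tcp_rot'],s['opening'])
for n in('top','scene'):
    c=ctrl.calibration(n);print({k:(v.round(4).tolist() if hasattr(v,'round') else v) for k,v in c.items()})
    cv2.imwrite(f'pics/{n}.png',ctrl.read_camera(n)[:,:,::-1])
print(ctrl.calibration('wrist'))
E
```

```text
0.0 [ 0.22298197 -0.63643161  0.23794997] [ 9.85852326e-01  1.67612107e-01 -1.66879500e-05 -1.17118210e-03] 1.0008386488332826
{'intrinsics': [[399.7854, 0.0, 275.9462], [0.0, 399.7854, 211.2145], [0.0, 0.0, 1.0]], 'extrinsics': [[-0.0127, -0.9999, 0.0063, 0.0347], [0.9964, -0.0122, 0.084, -0.5151], [-0.084, 0.0073, 0.9964, -0.9119], [0.0, 0.0, 0.0, 1.0]]}
{'intrinsics': [[437.7753, 0.0, 287.9748], [0.0, 437.7753, 206.016], [0.0, 0.0, 1.0]], 'extrinsics': [[-0.8077, -0.5895, -0.0085, 0.4471], [0.287, -0.4057, 0.8678, -0.1663], [-0.515, 0.6985, 0.4969, -1.0507], [0.0, 0.0, 0.0, 1.0]]}
{'intrinsics': array([[325.1922621 ,   0.        , 276.96165163],
       [  0.        , 325.1922621 , 211.9925657 ],
       [  0.        ,   0.        ,   1.        ]]), 'tool_from_camera': array([[-1.07586636e-03,  9.60987210e-01,  2.76590716e-01,
         6.86978912e-02],
       [ 9.99999094e-01,  1.25754411e-03, -4.79475305e-04,
        -5.30796843e-04],
       [-8.08594661e-04,  2.76589949e-01, -9.60987693e-01,
        -1.33491290e-01],
       [ 0.00000000e+00,  0.00000000e+00,  0.00000000e+00,
         1.00000000e+00]])}
```

View pics/top.png

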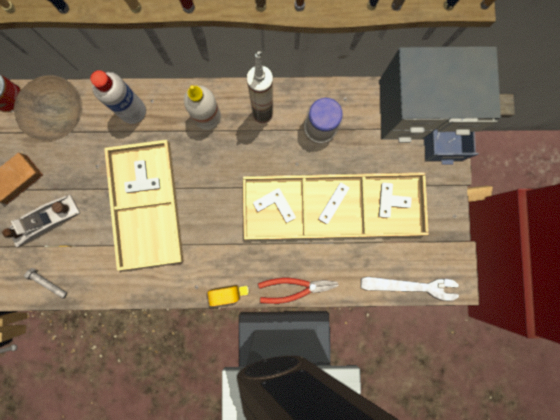

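View pics/scene.png

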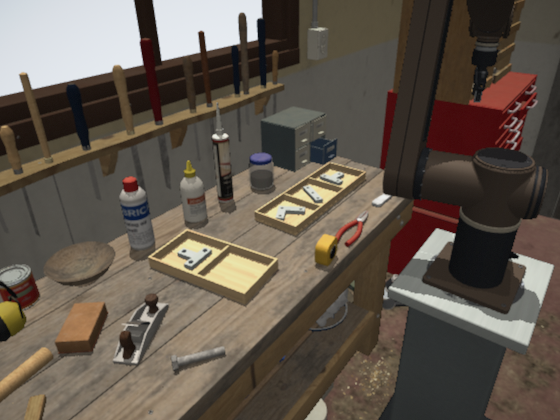

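The top view shows the tee in the rightmost bin place, near (392,201), with the L at (274,206) and the straight at (334,204). The sample is at (142,178) and the empty place is around (147,238). The scene view agrees.

```bash
cat > h.py <<'E'
import numpy as np,cv2
from plant import ctrl
from scipy.spatial.transform import Rotation as R
def cast(n,uv,z):
    c=ctrl.calibration(n);K=c['intrinsics'];E=np.array(c['extrinsics'])
    uv=np.atleast_2d(uv).astype(float)
    d=np.c_[(uv[:,0]-K[0,2])/K[0,0],-(uv[:,1]-K[1,2])/K[1,1],-np.ones(len(uv))]@E[:3,:3]
    o=-E[:3,:3].T@E[:3,3]
    return (o+d*((z-o[2])/d[:,2])[:,None])
def castw(uv,z,s):
    c=ctrl.calibration('wrist');K=c['intrinsics'];T=np.array(c['tool_from_camera'])
    uv=np.atleast_2d(uv).astype(float)
    p=np.c_[uv[:,0]-K[0,2],-(uv[:,1]-K[1,2])]/K[0,0];r=np.linalg.norm(p,axis=1)+1e-9
    d=np.c_[p*(np.sin(r)/r)[:,None],-np.cos(r)]
    Q=R.from_quat(s['tcp_rot']).as_matrix()
    d=d@T[:3,:3].T@Q.T;o=Q@T[:3,3]+s['eef_pos']
    return o+d*((z-o[2])/d[:,2])[:,None]
def tee(P):
    P=np.float32(P[:,:2]);(c,wh,a)=cv2.minAreaRect(P);m=cv2.moments(P)
    g=np.array([m['m10'],m['m01']])/m['m00'];c=np.array(c)
    ang=np.degrees(np.arctan2(*(c-g)[::-1]))
    # snap to rect axis
    k=a+90*np.round((ang-a)/90)
    return c.round(4),np.round(wh,4),round(ang,1),round(k,1)
E
python3 - <<'E'
from h import *
im=ctrl.read_camera('top')
hsv=cv2.cvtColor(im,cv2.COLOR_RGB2HSV)
m=((hsv[:,:,1]<50)&(hsv[:,:,2]>140)).astype(np.uint8)
cs,_=cv2.findContours(m,cv2.RETR_EXTERNAL,cv2.CHAIN_APPROX_NONE)
for c in cs:
    x,y,w,h=cv2.boundingRect(c)
    if cv2.contourArea(c)>150 and 100<x<430 and 150<y<240: print((x,y,w,h),*tee(cast('top',c[:,0],.018)))
# tray/bin wall tops: yellow mask outline
y=((hsv[:,:,0]>15)&(hsv[:,:,0]<35)&(hsv[:,:,1]>85)&(hsv[:,:,2]>150)).astype(np.uint8)
y=cv2.morphologyEx(y,cv2.MORPH_CLOSE,np.ones((5,5)))
cs,_=cv2.findContours(y,cv2.RETR_EXTERNAL,cv2.CHAIN_APPROX_NONE)
for c in cs:
    if cv2.contourArea(c)>2000:
        print(cv2.boundingRect(c)); r=cv2.minAreaRect(np.float32(cast('top',c[:,0],.03)[:,:2]));print(np.round(r[0],4),np.round(r[1],4),r[2])
print(R.from_quat(ctrl.get_state()['tcp_rot']).as_matrix().round(3))
E
```

```text
(253, 188, 43, 34) [0.5203 0.033 ] [0.082  0.0718] 163.5 118.8
(379, 183, 33, 35) [ 0.5375 -0.2533] [0.0731 0.081 ] -97.7 -96.7
(319, 182, 31, 42) [ 0.5343 -0.1075] [0.0268 0.1026] 122.4 147.5
(124, 160, 36, 33) [0.6054 0.3462] [0.0722 0.0822] 8.0 7.2
(242, 172, 187, 68)
[ 0.5293 -0.1081] [0.1524 0.43  ] 0.5899574160575867
(79, 140, 105, 165)
[0.4933 0.3711] [0.3648 0.237 ] 6.926207542419434
(87, 0, 408, 27)
[ 0.9948 -0.0136] [0.9837 0.0658] 89.50083923339844
[[ 0.944  0.33  -0.   ]
 [ 0.33  -0.944  0.002]
 [ 0.    -0.002 -1.   ]]
```

Request:
{"api": "send_rows", "payload": {
  "steps": [
    [0.02,-0.012,0,-3,0.5],
    [0.06,-0.036,0.005,-9,0.5],
    [0.1,-0.06,0.01,-16,0.5],
    [0.144,-0.086,0.015,-23,0.5],
    [0.188,-0.112,0.02,-30,0.5],
    [0.232,-0.138,0.025,-37,0.5],
    [0.276,-0.164,0.03,-44,0.5],
    [0.32,-0.19,0.035,-51,0.5],
    [0.36,-0.215,0.04,-57,0.5],
    [0.4,-0.239,0.04,-62,0.5],
    [0.42,-0.251,0.04,-64,0.5],
    [0.42,-0.251,0.04,-64,0.5]
  ]
}}

```text
time: 1.35
eef_pos: [0.538, -0.2584, 0.1989]
tcp_rot: [0.746, 0.666, 0.0, -0.0]
contact_force: [-1.1, -0.2, 1.3]
opening: 0.75
finger_force: 0.0
```

Run:
```python
from h import *
s=ctrl.get_state();im=ctrl.read_camera('wrist')
cv2.imwrite('pics/w1.png',im[:,:,::-1])
q=R.from_quat(s['tcp_rot']).as_matrix();print(s['time'],s['eef_pos'],q.round(3).tolist(),s['opening'])
hsv=cv2.cvtColor(im,cv2.COLOR_RGB2HSV)
m=((hsv[:,:,1]<50)&(hsv[:,:,2]>140)).astype(np.uint8)
cs,_=cv2.findContours(m,cv2.RETR_EXTERNAL,cv2.CHAIN_APPROX_NONE)
for c in cs:
    if cv2.contourArea(c)>1500: print(cv2.boundingRect(c),*tee(castw(c[:,0],.018,s)))
```

```text
1.35 [ 0.53800482 -0.25837937  0.19886904] [[0.112, 0.994, -0.0], [0.994, -0.112, 0.001], [0.001, -0.0, -1.0]] 0.7502255761439973
(234, 151, 83, 70) [ 0.5351 -0.2522] [0.0697 0.0803] -121.2 -96.0
(85, 132, 54, 176) [ 0.3454 -0.2739] [0.2099 0.0489] 22.7 -8.5
(203, 0, 105, 73) [ 0.5416 -0.0909] [0.0617 0.1007] 63.9 57.7
```

View pics/w1.png

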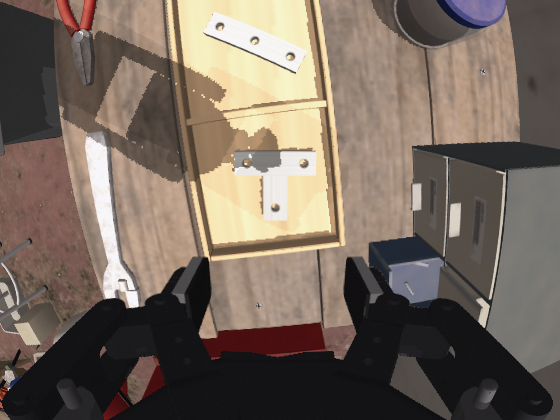

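The wrist view shows the T clearly, crossbar at (275,162) and stem down to (275,218), with the jaws aligned to it.

Request:
{"api": "send_rows", "payload": {
  "steps": [
    [-0.0025,-0.003,0.02,0,0.0],
    [-0.0025,-0.003,0.05,0,0.0],
    [-0.0025,-0.003,0.085,0,0.0],
    [-0.0025,-0.003,0.12,0,0.0],
    [-0.0025,-0.003,0.145,0,0.0],
    [-0.0025,-0.003,0.16,0,0.0],
    [-0.0025,-0.003,0.172,0,0.0],
    [-0.0025,-0.003,0.178,0,0.0],
    [-0.0025,-0.003,0.181,0,0.0],
    [-0.0025,-0.003,0.181,0,0.0],
    [-0.0025,-0.003,0.181,0,0.0]
  ],
  "squeeze": 50
}}

```text
time: 2.5
eef_pos: [0.534, -0.2639, 0.0194]
tcp_rot: [0.747, 0.665, 0.0, 0.001]
contact_force: [0.7, 0.2, 0.5]
opening: 0.499
finger_force: 0.0
```

Request:
{"api": "send_rows", "payload": {
  "steps": [
    [0,0,0,0,-0.3],
    [0,0,0,0,-0.6],
    [0,0,0,0,-0.8],
    [0,0,0,0,-1],
    [0,0,0,0,-1],
    [0,0,0,0,-1],
    [0,0,0,0,-1]
  ],
  "squeeze": 50
}}

```text
time: 3.2
eef_pos: [0.5341, -0.264, 0.0195]
tcp_rot: [0.747, 0.665, 0.0, 0.001]
contact_force: [0.5, 0.9, 6.3]
opening: 0.26
finger_force: 50.1
```

Request:
{"api": "send_rows", "payload": {
  "steps": [
    [0,0,-0.01,0,-1],
    [0,0,-0.03,0,-1],
    [0,0,-0.06,0,-1],
    [0,0,-0.1,0,-1],
    [0,0,-0.14,0,-1],
    [0,0,-0.17,0,-1],
    [0,0,-0.18,0,-1],
    [0,0,-0.18,0,-1]
  ]
}}

```text
time: 4.0
eef_pos: [0.5336, -0.2638, 0.1996]
tcp_rot: [0.747, 0.665, 0.0, 0.001]
contact_force: [-0.7, -0.1, -0.8]
opening: 0.261
finger_force: 49.4
```

Run:
```python
from h import *
s=ctrl.get_state();im=ctrl.read_camera('wrist')
cv2.imwrite('pics/w2.png',im[:,:,::-1])
print(s['time'],s['eef_pos'],s['opening'],s['finger_force'],s['contact_force'])
P=cast('top',[(106,147),(165,140),(182,262),(118,270)],.03);print(P.round(4))
d=P[1]-P[2];print(np.degrees(np.arctan2(d[1],d[0])),P.mean(0))
q=R.from_quat(s['tcp_rot']).as_matrix();print(q.round(3).tolist())
```

```text
4.0 [ 0.53364787 -0.2637654   0.19958593] 0.2606936786836932 49.40619885921478 [-0.68032922 -0.12381167 -0.78176095]
[[0.6703 0.4239 0.03  ]
 [0.6855 0.2863 0.03  ]
 [0.4009 0.2446 0.03  ]
 [0.3847 0.3901 0.03  ]]
8.35223548913141 [0.5353519  0.33623766 0.03      ]
[[0.117, 0.993, 0.002], [0.993, -0.117, -0.002], [-0.001, 0.002, -1.0]]
```

View pics/w2.png

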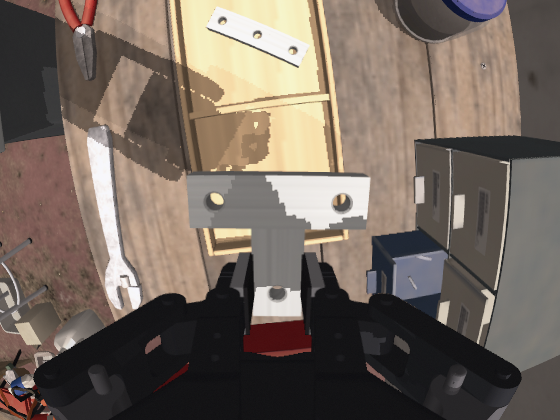

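The T is held firmly, crossbar at (278,200). I'm now carrying it over to the tray.

Request:
{"api": "send_rows", "payload": {
  "steps": [
    [0.02,-0.005,0,-4,-1],
    [0.06,-0.013,0,-12,-1],
    [0.108,-0.023,0,-20,-1],
    [0.156,-0.034,0,-28,-1],
    [0.204,-0.044,0,-36,-1],
    [0.252,-0.054,0,-44,-1],
    [0.3,-0.065,0,-52,-1],
    [0.348,-0.075,0,-60,-1],
    [0.396,-0.085,0,-68,-1],
    [0.444,-0.095,0,-76,-1],
    [0.492,-0.106,0,-84,-1],
    [0.53,-0.114,0,-92,-1]
  ]
}}

```text
time: 5.25
eef_pos: [0.4794, 0.2781, 0.1948]
tcp_rot: [0.037, 0.999, -0.001, -0.003]
contact_force: [0.6, -0.0, -0.8]
opening: 0.259
finger_force: 49.4
```

Run:
```python
from h import *
s=ctrl.get_state();q=R.from_quat(s['tcp_rot']).as_matrix()
yaw=np.degrees(np.arctan2(q[1,0],q[0,0]))%360
print(s['time'],s['eef_pos'],yaw,s['qpos'],s['finger_force'],(q.T@(np.array([.4775,.3285,.2])-s['eef_pos'])).round(4),'turn',-(187.4-yaw))
```

```text
5.25 [0.47942635 0.27814874 0.19478116] 175.70324183595525 [ 3.42511709e-01  6.58827638e-02  1.91329927e+00  3.37681488e-04
  1.16824449e+00 -1.15343092e+00] 49.40998077392578 [ 0.0057  0.0501 -0.0053] turn -11.696758164044752
```

Request:
{"api": "send_rows", "payload": {
  "steps": [
    [0.003,0.025,0,-6,-1],
    [0.0055,0.045,0,-11.5,-1],
    [0.0055,0.05,0,-11.5,-1],
    [0.0055,0.05,0,-11.5,-1],
    [0.0055,0.05,0,-11.5,-1]
  ]
}}

```text
time: 5.75
eef_pos: [0.4801, 0.3253, 0.1968]
tcp_rot: [-0.058, 0.998, -0.001, -0.001]
contact_force: [-0.8, -0.6, -0.9]
opening: 0.261
finger_force: 49.4
```

Run:
```python
from h import *
s=ctrl.get_state();q=R.from_quat(s['tcp_rot']).as_matrix()
cv2.imwrite('pics/w3.png',ctrl.read_camera('wrist')[:,:,::-1])
cv2.imwrite('pics/t3.png',ctrl.read_camera('top')[:,:,::-1])
print(s['time'],s['eef_pos'],q.round(3).tolist(),s['finger_force'])
```

```text
5.75 [0.48008446 0.32534719 0.19679877] [[-0.993, -0.116, -0.002], [-0.116, 0.993, -0.002], [0.003, -0.001, -1.0]] 49.38889905810356
```

View pics/w3.png

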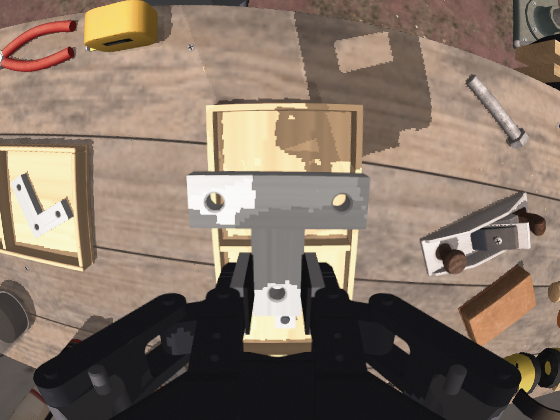

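The near place lies below the held T: near wall at row ~108, divider at row ~237, side walls at columns ~213 and ~357. I'll check its centre against the target.

Run:
```python
from h import *
s=ctrl.get_state()
P=castw([(215,109),(355,109),(354,238),(219,240)],.03,s);print(P.round(4),P.mean(0).round(4))
q=R.from_quat(s['tcp_rot']).as_matrix()
print((q.T@(P.mean(0)-s['eef_pos'])).round(4))
```

```text
[[0.4036 0.2586 0.03  ]
 [0.388  0.3873 0.03  ]
 [0.5133 0.407  0.03  ]
 [0.5309 0.2725 0.03  ]] [0.459  0.3313 0.03  ]
[0.0206 0.0086 0.1677]
```

Request:
{"api": "send_rows", "payload": {
  "steps": [
    [0.002,0.003,0.01,0,-1],
    [0.005,0.006,0.035,0,-1],
    [0.005,0.006,0.07,0,-1],
    [0.005,0.006,0.105,0,-1],
    [0.005,0.006,0.135,0,-1],
    [0.005,0.006,0.155,0,-1],
    [0.005,0.006,0.166,0,-1],
    [0.005,0.006,0.172,0,-1],
    [0.005,0.006,0.175,0,-1],
    [0.005,0.006,0.177,0,-1],
    [0.005,0.006,0.177,0,-1]
  ]
}}

```text
time: 6.95
eef_pos: [0.4755, 0.3321, 0.0222]
tcp_rot: [-0.059, 0.998, 0.0, 0.001]
contact_force: [-0.3, 0.2, -0.8]
opening: 0.262
finger_force: 49.4
```

Request:
{"api": "send_rows", "payload": {
  "steps": [
    [0,0,0.001,0,-1],
    [0,0,0.002,0,-1],
    [0,0,0.0025,0,-1],
    [0,0,0.0025,0,-1]
  ]
}}

```text
time: 7.35
eef_pos: [0.4752, 0.332, 0.0195]
tcp_rot: [-0.059, 0.998, 0.0, 0.0]
contact_force: [-1.3, -0.3, 3.3]
opening: 0.262
finger_force: 49.8
```

Contact with the floor is felt (3.3 N), so I'm opening gently and retreating.

Request:
{"api": "send_rows", "payload": {
  "steps": [
    [0,0,0,0,-0.4],
    [0,0,0,0,-0.2],
    [0,0,0,0,0.0],
    [0,0,0,0,0.0],
    [0,0,0,0,0.0],
    [0,0,-0.01,0,0.0],
    [0,0,-0.04,0,0.0],
    [0,0,-0.08,0,0.0],
    [0,0,-0.12,0,0.0],
    [0,0,-0.16,0,0.0],
    [0,0,-0.18,0,0.0],
    [0,0,-0.18,0,0.0]
  ]
}}

```text
time: 8.55
eef_pos: [0.4771, 0.333, 0.2044]
tcp_rot: [-0.059, 0.998, 0.002, 0.005]
contact_force: [0.2, -0.0, 0.4]
opening: 0.5
finger_force: 0.0
```

Run:
```python
from h import *
s=ctrl.get_state()
a=ctrl.read_camera('wrist');b=ctrl.read_camera('scene')
cv2.imwrite('pics/w4.png',a[:,:,::-1])
cv2.imwrite('pics/s4.png',cv2.resize(b[150:320,120:400],None,fx=2,fy=2)[:,:,::-1])
print(s['time'],s['eef_pos'],s['opening'],s['contact_force'])
```

```text
8.55 [0.47709532 0.33297557 0.20439731] 0.4997599367911476 [ 0.2328732  -0.04226213  0.37813726]
```

View pics/w4.png

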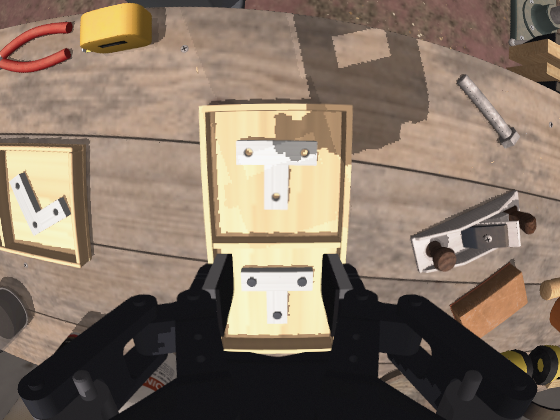

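View pics/s4.png

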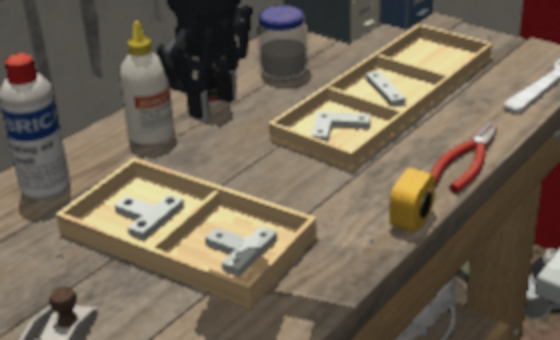

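The T lies flat and centred in the near place (wrist view, about (277,172)), turned like the sample at (277,290). The L and straight brackets are still in the bin and the gripper is clear.

```bash
python3 -c "
from plant import ctrl
print(ctrl.sign_off())"
```

```text
the job is handed in; nothing more can be done
None
```

The T bracket is lying flat in the tray's empty near place, turned the same way as the sample; the L and straight brackets were not moved, and the job was handed in after about 9 s.

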